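# Box up a brace knee joint and snap the sprung lid shut

## Task

Lay the loose steel knee joint from the bench flat in the empty, wider compartment of the blue fittings case, then swing the yellow sprung lid over and press its front edge down past the red spring catch until it clicks and stays shut by itself. Be gentle: never bear on the case, lid or catch with more than about 30 N, so stop pressing as soon as it clicks; and leave the dark stirrup and the spare knee joint where they are.

Things in the scene. Friction and masses are not known exactly. Their poses are not given: they have to be found in the camera images.
- case: Blue plastic box screwed to the bench, outside 150 (x) x 200 (y) x 50 mm high; origin at the centre of its underside, z up, -x its front (catch side), +x its hinge side. Walls and floor 4 mm. A divider 4 mm thick, middle at y = -32 mm, top at z = 40 mm, parts the wide empty compartment (+y) from the narrow one, which holds a spare. Screw lugs at the front stand out 13 mm.
- pocket (a point): middle of the floor of the wide empty compartment (142 mm in x by 126 mm in y of the case, floor 4 mm above the bench, rim 46 mm higher); has the case's axes
- slot (a point): middle of the steel slotted plate on the case's front, at case x = -79, y = 0, z = 20 mm. The catch block with the red catch rides on this plate (y -28 to 28 mm, out to case x = -105 mm, red catch's top 65 to 83 mm above the bench) and was clamped at any height within a 18 mm span, not measured: find it by feel. It does not move under 30 N.
- lid_hinge (a point): point on the lid's hinge line, at x = 75, y = 0, z = 52 mm of the case; it has the lid's axes: when shut they match the case's, the lid lying along -x from here
- lid_press (a point): middle of the black pad on the top of the lid near its free (front) edge, where one presses: 138 mm from the hinge line, 9 mm above it when the lid is shut. Turns with the lid. Pressing here takes up to about 10 to 16 N just before the click; about 1 mm below the latched position the lid meets a hard stop on the catch block.
- lid (a joint): yellow lid, 155 mm from hinge to free edge, 210 wide, 8 thick (underside through the hinge line), 22 mm skirt below front and sides; rad, 0 = level, grows as it opens (1.57 upright, 1.95 stop). A spring opens it to 1.6-1.9 when let go (1 to 2 N at the edge holds it). Latched it rests at 0.01 to 0.14, by the catch block's height; the last 14 mm or so of edge travel are against the catch.
- catch (a joint): red spring catch at the middle of the case's front; travel in m, 0 = home, grows as the lid's nose pushes it outwards (to -x of the case) by about 4 mm, then it snaps back to 0 over the nose with a click
- knee: the loose brace knee joint to be boxed, 0.15 kg: steel middle block 32 (x) x 22 (y) x 12 mm high with a brass pivot disc, and on each side an aluminium bar 16 mm wide and 5 mm thick (z 3.5 to 8.5 mm), 96 mm long overall along x; origin at the centre of its underside, z up. It may lie to the left or right of the case. Grip it across the middle block (y).
- spare: identical knee joint already in the narrow compartment; stays there
- stirrup: dark steel L-shaped stirrup, 55 x 22 x 45 mm high, standing free on the bench on the other side of the case; origin under its foot; leave alone
Mind the look-alikes: they are no part of the job. Leave any green look-alike of the knee alone. What is shaped like the spare but brown is not meant.

How it is judged:
On the way:
1. the knee joint lies flat in the empty compartment, let go, with the lid still open (y of knee in the frame of case between -0.03 and 0.096 m and x of knee in the frame of case between -0.071 and 0.071 m and z of knee in the frame of case below 0.012 m and angle between knee's own z axis and vertical below 0.2 rad and value of joint lid above 1 rad and contact force between the fingers and knee below 0.1 N), for 0.2 s.
At the end, for the whole second after the job is handed in: The knee joint lies flat (within 0.2 rad, underside less than 12 mm above the case's underside) at rest in the wider compartment, the spare still in its own; the lid is held shut by the catch alone (lid joint under 0.155 rad) with the catch back home (under 1.5 mm) (y of knee in the frame of case between -0.03 and 0.096 m and x of knee in the frame of case between -0.071 and 0.071 m and z of each of knee, spare in the frame of case below 0.012 m and angle between knee's own z axis and vertical below 0.2 rad and y of spare in the frame of case between -0.096 and -0.034 m and value of joint lid below 0.155 rad and value of joint catch below 0.0015 m and linear speed of knee below 0.02 m/s); the robot touches nothing.
It fails at once if the case, its lid or its catch is pressed or struck with more than 30 N (contact force between anything else and case above 30 N).
It fails at once if the stirrup or the spare knee joint is shifted by more than 30 mm (distance of any of stirrup, spare from where it was at the start of the episode above 0.03 m).
It also fails if it takes over 72 s, if anything falls off the work surface, if the arm or the gripper's body presses on something with over 40 N, if the wrist force passes 120 N, or if a joint passes its speed limit or range.

## Robot

A 6-joint arm with a two-finger parallel gripper is mounted at the origin on the work surface. World frame = base frame: x ahead of the robot, y to its left, z up, the work surface at z = 0. Lengths are in m, angles in rad, forces in N, time in s.
With the tool pointing down it reaches from about 0.35 to 0.875 m from the base axis. Payload 15.5 kg.
Tool frame: the origin (TCP) lies on the centre line of the jaws, within the pads' length; the fingertips stand 19 mm ahead of it and the grasp point (between the pads) is the TCP; z points along the fingers, y is the line along which they close (so a half turn about z gives the same grasp; the last joint's range is limited). The gripper opens to 85 mm and grips with 20 to 120 N. Pads are 22 mm wide; open, the fingers measure 114 mm over their backs; the gripper's body (76 mm by 85 mm) begins 54 mm behind the grasp point. The pads swing forward as they close: fully open they stand 13 mm farther back than shut.
Start: joints at [1.058, 0.494, 1.345, -0, 1.302, -0.096], TCP at [0.253, 0.571, 0.25] pointing down, gripper open.
Joint ranges: [-2.91, 2.91], [-0.82, 2.16], [0.22, 2.67], [-1.22, 4.37], [0.12, 2.79], [-3.08, 3.08]. Speed limits (rad/s): [1.89, 1.89, 2.57, 3.01, 3.01, 3.01].

## Interface

Orientations are given as a unit quaternion [w, x, y, z].
In Python, from cell import robot gives the robot as it stands.
- The arm moves only by the tool drive_tool, never from a script. Its argument "series" is a list of rows, each a list of 4 numbers: the shift along the world's x, y, z in cm, then the turn about the world's z in rad. In form: [[x, y, z, turn], ...]. A call has 1 to 20 rows; each row shifts and turns the commanded pose from where the row before left it; what a row does not reach is not made up. A row lasts 1/12 s, in which the tool goes at most 41.7 mm and 7.16 degrees, less where a joint would pass 70% of its speed; a pose out of reach is approached as far as the arm can. A call with a gripper value outside its range is refused whole. "hand" is the finger opening in cm, from 0 to 8.54, set as the call begins (left out, the last holds). The fingers move at their own pace and stop on an object; "squeeze" is the grip in N (left out, the last holds). Time passes only in rows, so rows that do not move let the fingers close. It gives the time, the measured TCP pose, the force, the opening and the grip force at its end, in the units of the state.
- robot.read_state(): the state, without advancing time (a new reading comes with each control period).
- robot.grab_frame(name): name is "scene" or "top" or "wrist"; returns a dict with "color" (384x512x3 uint8, red, green, blue), "fx", "fy", "cx", "cy" (pixels), "dist" ([k1, k2, p1, p2, k3] as OpenCV has them; the pictures are not rectified), "T" (4x4, takes a point from camera to world coordinates). Camera axes: x right, y up, looking along -z (the intrinsics and any distortion apply to the point x, -y, -z); pixel columns grow to the right and rows downward; lengths in m; the calibration is good to about 2 mm. A picture is of the moment at which its call begins. There is no depth.
- robot.hand_in(): hands the job in; it is judged then, once.
The state is a dict: "time_s": time; "q": joint angles; "dq": joint speeds; "effort": joint torques, N m; "position": TCP position; "ee_rot": TCP orientation; "wrist_force": force on the tool from outside, world axes, zero at the start; "moment": the same for the moment, N m; "opening": opening from 0.0 (shut) to 1.0 (fully open); "grasp_force": force on a finger pad.
Only numpy, scipy, OpenCV 4.12 (cv2) and the standard library are available. Lean on these libraries where they do the work, as an engineer would, in place of code of your own. Each camera call takes 0.05 s, during which the arm holds its last target. There are 200 camera calls.

## Working session

There is one attempt and no reset: what is moved stays moved. The work goes in short steps, Python scripts to look and compute and a tool call to move; the robot and the scene stay as the last step left them, time stands still between calls to the robot, and variables do not carry over. Pictures are saved under pics/ and viewed, at most 10 in all, crops included, and the job is handed in when it is done.

Besides the shell and the picture viewer there is one more tool, called after ">>>" as name([rows], argument=value, ...), one row to a line, values as JSON. drive_tool: Moves the arm, as the interface text tells. Its arguments: {"type":"object","properties":{"series":{"type":"array","items":{"type":"array","items":{"type":"number"}}},"hand":{"type":"number"},"squeeze":{"type":"number"}},"required":["series"]}

```bash
mkdir -p pics
cat > h.py <<'E'
import cv2,numpy as np
from cell import robot
def save(name,out):
    f=robot.grab_frame(name); cv2.imwrite('pics/%s.png'%out,f['color'][:,:,::-1]); np.save('pics/%s.npy'%out,f,allow_pickle=True); return f
def load(out): return np.load('pics/%s.npy'%out,allow_pickle=True).item()
def px2w(f,u,v,z):
    K=np.array([[f['fx'],0,f['cx']],[0,f['fy'],f['cy']],[0,0,1.]])
    p=cv2.undistortPoints(np.array([[[u,v]]],float),K,np.array(f['dist'],float))[0,0]
    T=np.array(f['T']); d=T[:3,:3]@np.array([p[0],-p[1],-1]); o=T[:3,3]
    return o+d*(z-o[2])/d[2]
def w2px(f,P):
    K=np.array([[f['fx'],0,f['cx']],[0,f['fy'],f['cy']],[0,0,1.]])
    T=np.array(f['T']); c=(np.atleast_2d(P)-T[:3,3])@T[:3,:3]; c=c*[1,-1,-1]
    return cv2.projectPoints(c,np.zeros(3),np.zeros(3),K,np.array(f['dist'],float))[0][:,0]
E
python3 - <<'E'
from h import *
a=save('top','top0'); b=save('scene','sc0')
im=np.vstack([cv2.resize(x['color'],(800,600))[:,:,::-1] for x in (a,)])
cv2.imwrite('pics/top0b.png',im); cv2.imwrite('pics/sc0b.png',cv2.resize(b['color'],(800,600))[:,:,::-1])
print(robot.read_state())
E
```

```text
{'time_s': 0.1, 'q': array([ 1.05851255e+00,  4.94100319e-01,  1.34604833e+00, -2.30657380e-05,
        1.30248160e+00, -9.54925193e-02]), 'dq': array([-0.00020153, -0.00122151, -0.00304303, -0.00103944, -0.00109561,
        0.00013375]), 'effort': array([-3.06239258e-06, -8.83584094e+01, -3.84561253e+01, -2.82060782e-04,
        5.45165618e-03, -6.34954199e-05]), 'position': array([0.25287564, 0.57124424, 0.24977981]), 'ee_rot': array([-1.44632415e-04,  2.06887482e-01,  9.78364605e-01, -4.98355096e-04]), 'wrist_force': array([ 0.61095008, -0.23988012,  0.63450632]), 'moment': array([ 0.04964564,  0.0332708 , -0.00358823]), 'grasp_force': 0.0, 'opening': 1.001398049870858}
```

View pics/top0b.png

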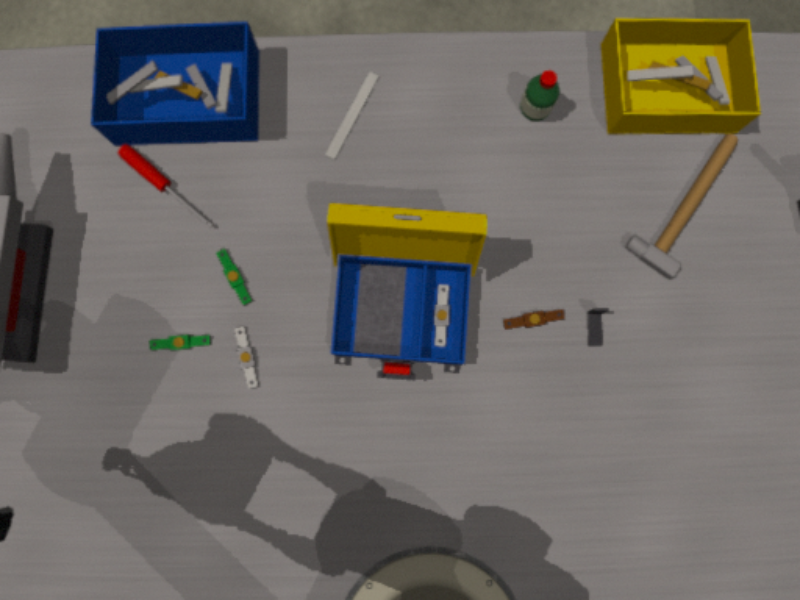

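View pics/sc0b.png

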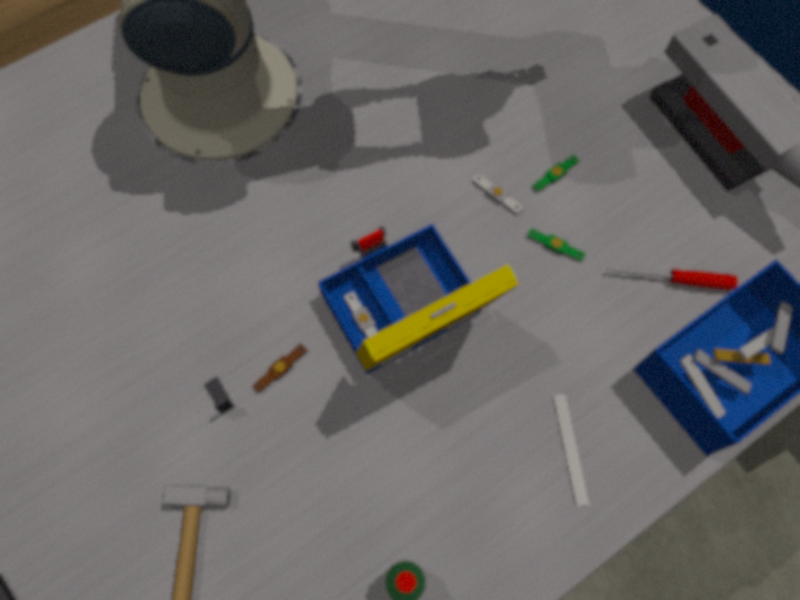

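Silver/steel knee lies at top-image (246,357) (800x600 scale). The green look-alikes are at (235,277) and (180,342), the brown one is at (534,319), and the spare is in the case at (442,315). The silver one fits the description; I'll confirm it in an enlarged crop.

Run:
```python
from h import *
f=load('top0'); im=f['color'][120:260,130:320,::-1]
cv2.imwrite('pics/c1.png',cv2.resize(im,None,fx=4.2,fy=4.2,interpolation=cv2.INTER_CUBIC))
```

```text
(no output)
```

View pics/c1.png

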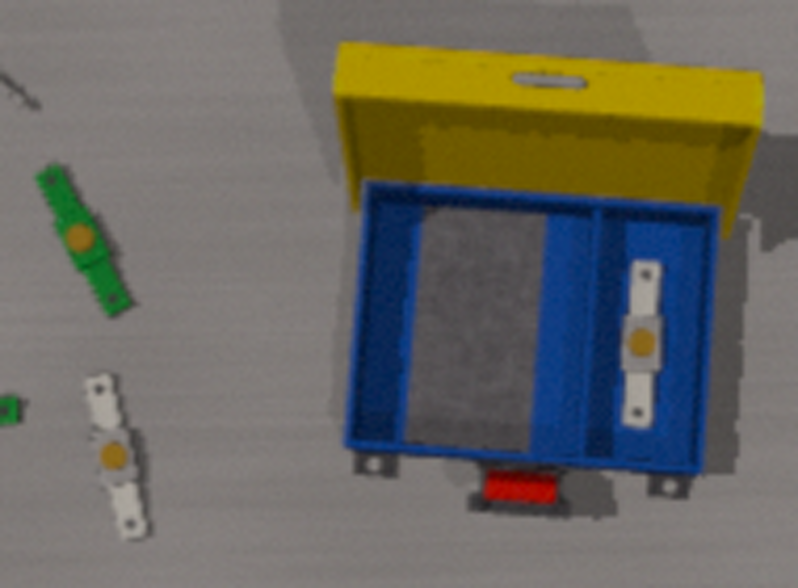

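The crop confirms it: the silver knee's disc is at crop (114,456) with holes at (99,388) and (130,524). The case rim corners are (365,182), (718,208), (700,472) and (347,447).

Run:
```python
from h import *
f=load('top0'); g=lambda u,v,z: px2w(f,130+(u+.5)/4.2-.5,120+(v+.5)/4.2-.5,z)
C=[g(*p,.05) for p in((365,182),(718,208),(700,472),(347,447))]
for c in C:print(c.round(4))
print('center',np.mean(C,0).round(4)); 
ex=(C[0]+C[1]-C[2]-C[3])[:2]/2; ey=(C[0]+C[3]-C[1]-C[2])[:2]/2
print(np.linalg.norm(ex),np.linalg.norm(ey),np.arctan2(ex[1],ex[0]),np.arctan2(-ey[0],ey[1]))
a,b=g(99,388,.0085),g(130,524,.0085);print('knee',g(114,456,.013).round(4),a.round(4),b.round(4),np.arctan2(*(a-b)[1::-1]))
t=.5*(np.arctan2(ex[1],ex[0])+np.arctan2(-ey[0],ey[1])); c=np.mean(C,0)[:2]
R=np.array([[np.cos(t),-np.sin(t)],[np.sin(t),np.cos(t)]])
for n,p in dict(pocket=(0,.033),press=(75-138,0),pressm=(-63,33),hinge=(75,0),redc=(-90,0)).items():
  p=np.array(p)*(1 if n=='pocket' else .001); print(n,(c+R@p).round(4))
s=g(642,342,.017);print('spare',s.round(4), (R.T@(s[:2]-c)).round(4))
q=robot.read_state()['ee_rot']
from scipy.spatial.transform import Rotation as Q
print(Q.from_quat(np.r_[q[1:],q[0]]).as_matrix().round(3))
```

```text
[0.5898 0.1273 0.05  ]
[ 0.5706 -0.0713  0.05  ]
[ 0.4226 -0.0564  0.05  ]
[0.4406 0.139  0.05  ]
center [0.5059 0.0347 0.05  ]
0.1491577327279902 0.19788632015855942 -0.0894090765685866 -0.09414610139814374
knee [0.44   0.2768 0.013 ] [0.4798 0.2866 0.0085] [0.401  0.2683 0.0085] 0.22693858990032847
pocket [0.5089 0.0675]
press [0.4432 0.0405]
pressm [0.4462 0.0733]
hinge [0.5806 0.0278]
redc [0.4163 0.0429]
spare [ 0.4991 -0.0282  0.017 ] [-0.001  -0.0633]
[[-0.914  0.405 -0.   ]
 [ 0.405  0.914 -0.001]
 [ 0.    -0.001 -1.   ]]
```

>>> drive_tool([
  [1.56,-2.45,-0.9,0.0537],
  [1.56,-2.45,-0.9,0.0537],
  [1.56,-2.45,-0.9,0.0537],
  [1.56,-2.45,-0.9,0.0537],
  [1.56,-2.45,-0.9,0.0537],
  [1.56,-2.45,-0.9,0.0537],
  [1.56,-2.45,-0.9,0.0537],
  [1.56,-2.45,-0.9,0.0537],
  [1.56,-2.45,-0.9,0.0537],
  [1.56,-2.45,-0.9,0.0537],
  [1.56,-2.45,-0.9,0.0537],
  [1.56,-2.45,-0.9,0.0537],
  [0,0,0,0],
  [0,0,0,0],
], hand=5)

```text
time_s: 1.27
position: [0.4406, 0.2763, 0.1417]
ee_rot: [-0.001, -0.112, 0.994, -0.0]
wrist_force: [-0.5, 1.2, 0.4]
opening: 0.586
grasp_force: 0.0
```

Run:
```python
from h import *
f=save('wrist','w1'); s=robot.read_state(); print(s['time_s'],s['position'].round(4),s['ee_rot'].round(3),s['wrist_force'].round(2))
im=f['color'][:,:,::-1].copy(); p=w2px(f,[[.440,.2768,.013],[.4798,.2866,.0085],[.401,.2683,.0085]]); print(p.round(1))
cv2.imwrite('pics/w1b.png',cv2.resize(im,(800,600)))
```

```text
1.3167 [0.4402 0.2772 0.1421] [-0.    -0.113  0.994 -0.   ] [-0.48  0.08 -0.47]
[[255.8 189.9]
 [256.4 227.5]
 [256.3 147.3]]
```

View pics/w1b.png

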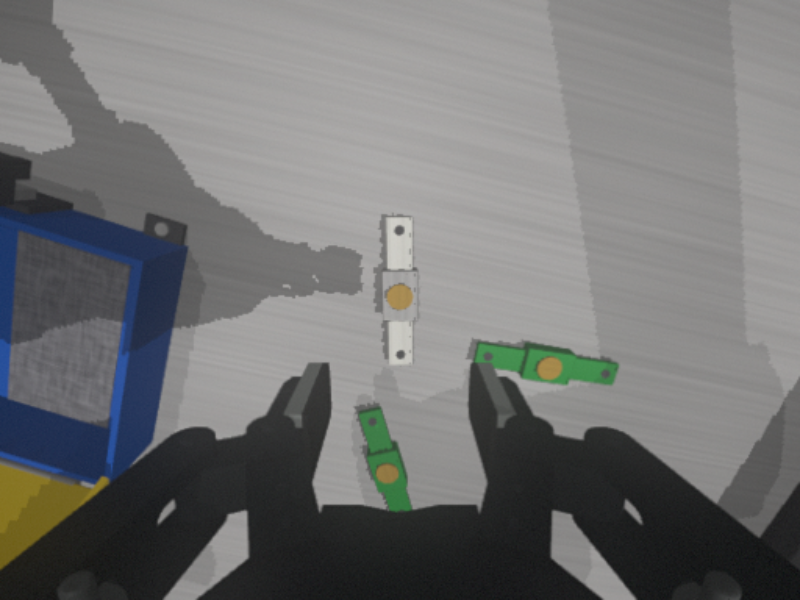

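The wrist view shows the disc at (399,296), within 1 px of the projected position, and the knee is aligned with the jaws. The green ones stay clear of the fingers.

>>> drive_tool([
  [0,0,-2.5,0],
  [0,0,-2.5,0],
  [0,0,-2.5,0],
  [0,0,-2.0,0],
  [0,0,-1.5,0],
  [0,0,-0.9,0],
  [0,0,0,0],
  [0,0,0,0],
])

```text
time_s: 1.98
position: [0.44, 0.2781, 0.0235]
ee_rot: [-0.0, -0.114, 0.993, -0.0]
wrist_force: [0.5, 0.3, 0.4]
opening: 0.586
grasp_force: 0.0
```

>>> drive_tool([
  [0,0,0,0],
  [0,0,0,0],
  [0,0,0,0],
  [0,0,0,0],
  [0,0,0,0],
  [0,0,0,0],
  [0,0,0,0],
  [0,0,0,0],
], hand=1.5, squeeze=50)

```text
time_s: 2.65
position: [0.4407, 0.2778, 0.0244]
ee_rot: [0.001, -0.113, 0.994, 0.0]
wrist_force: [-1.6, 1.0, 10.3]
opening: 0.232
grasp_force: 48.6
```

>>> drive_tool([
  [0,0,2.0,0],
  [0,0,3.0,0],
  [0,0,3.0,0],
  [0,0,3.0,0],
  [0,0,1.0,0],
  [0.57,-2.1,0,-0.032],
  [0.57,-2.1,0,-0.032],
  [0.57,-2.1,0,-0.032],
  [0.57,-2.1,0,-0.032],
  [0.57,-2.1,0,-0.032],
  [0.57,-2.1,0,-0.032],
  [0.57,-2.1,0,-0.032],
  [0.57,-2.1,0,-0.032],
  [0.57,-2.1,0,-0.032],
  [0.57,-2.1,0,-0.032],
  [0,0,0,0],
  [0,0,0,0],
])

```text
time_s: 4.07
position: [0.4973, 0.0666, 0.1432]
ee_rot: [0.0, 0.047, 0.999, 0.0]
wrist_force: [-1.0, 0.0, -1.7]
opening: 0.236
grasp_force: 50.3
```

Run:
```python
from h import *
f=save('wrist','w2'); s=robot.read_state(); print(s['time_s'],s['position'].round(4),s['ee_rot'].round(3),s['wrist_force'].round(2),s['opening'])
cv2.imwrite('pics/w2b.png',cv2.resize(f['color'][:,:,::-1],(800,600)))
```

```text
4.1167 [0.497  0.0673 0.1432] [-0.     0.047  0.999  0.   ] [ 0.63  0.14 -2.99] 0.2360666719942035
```

View pics/w2b.png

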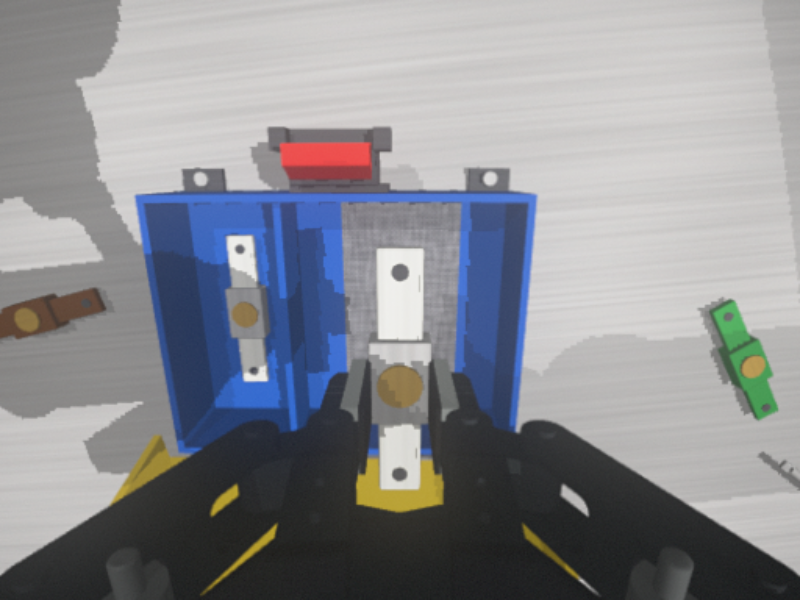

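The knee is held level and aligned over the wide compartment, with the jaws at about (400,385). The spare is at (245,313), behind the divider.

>>> drive_tool([
  [0,0,-2.5,0],
  [0,0,-2.5,0],
  [0,0,-2.5,0],
  [0,0,-1.8,0],
  [0,0,-1.0,0],
  [0,0,-0.6,0],
  [0,0,-0.3,0],
  [0,0,0,0],
  [0,0,0,0],
])

```text
time_s: 4.87
position: [0.4976, 0.0676, 0.032]
ee_rot: [0.001, 0.046, 0.999, 0.0]
wrist_force: [-0.1, -0.1, -1.8]
opening: 0.23
grasp_force: 50.3
```

>>> drive_tool([
  [0,0,-0.1,0],
  [0,0,-0.1,0],
  [0,0,0,0],
])

```text
time_s: 5.12
position: [0.4974, 0.0675, 0.0296]
ee_rot: [0.0, 0.046, 0.999, 0.0]
wrist_force: [-0.3, -0.1, -2.2]
opening: 0.24
grasp_force: 50.3
```

>>> drive_tool([
  [0,0,0,0],
  [0,0,0,0],
  [0,0,0,0],
  [0,0,0,0],
  [0,0,0,0],
  [0,0,0,0],
  [0,0,0,0],
], hand=4.2)

```text
time_s: 5.7
position: [0.4972, 0.0675, 0.0293]
ee_rot: [0.0, 0.046, 0.999, 0.0]
wrist_force: [-0.2, 0.7, 0.1]
opening: 0.493
grasp_force: 0.0
```

>>> drive_tool([
  [0,0,1.0,0],
  [0,0,2.0,0],
  [0,0,3.0,0],
  [0,0,3.5,0],
  [0,0,3.5,0],
  [0,0,3.5,0],
  [0,0,3.5,0],
  [0,0,3.5,0],
  [0,0,0,0],
  [0,0,0,0],
])

```text
time_s: 6.53
position: [0.4978, 0.0675, 0.2668]
ee_rot: [0.002, 0.046, 0.999, 0.0]
wrist_force: [0.1, -0.2, -0.9]
opening: 0.491
grasp_force: 0.0
```

Run:
```python
from h import *
s=robot.read_state(); print(s['time_s'],s['position'].round(4),s['wrist_force'].round(2))
f=save('wrist','w3'); g=save('scene','s3')
a=cv2.resize(f['color'][:,:,::-1],(480,360)); b=cv2.resize(g['color'][130:260,180:350,::-1],(471,360),interpolation=cv2.INTER_CUBIC)
cv2.imwrite('pics/w3b.png',cv2.resize(np.hstack([a,b]),None,fx=.84,fy=.84))
```

```text
6.5333 [0.4978 0.0675 0.2668] [ 0.09 -0.19 -0.88]
```

View pics/w3b.png

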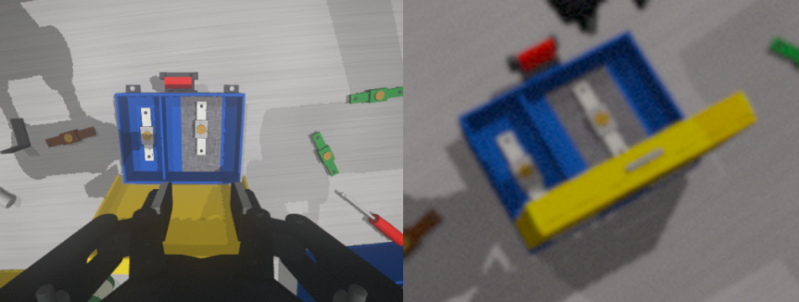

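The knee lies flat in the wide compartment at (202,128) in the left view and the lid is open. Next I'll estimate the lid angle and plan the swing.

Run:
```python
from h import *
from scipy.optimize import minimize_scalar
f=load('top0'); t=-.092; H=np.array([.5806,.0278]); ex=np.array([np.cos(t),np.sin(t)]); ey=np.array([-ex[1],ex[0]])
def L(r,y,z,th): 
    x=-r*np.cos(th)+z*np.sin(th); return np.r_[H+ex*x+ey*y, .052+r*np.sin(th)+z*np.cos(th)]
obs=np.array([(345,43),(763,75),(335,95),(755,127)])/4.2+[130,120]
def err(th): return np.sum((w2px(f,[L(.155,.105,.008,th),L(.155,-.105,.008,th),L(.155,.105,-.022,th),L(.155,-.105,-.022,th)])-obs)**2)
o=minimize_scalar(err,bounds=(1.4,2),method='bounded'); print('theta',o.x,o.fun)
# tip centre path (TCP = tip+.019 z, corner +.011 x)
def tcp(th,r=.142):
    p=L(r,0,.009,th); return np.r_[p[:2]+ex*.011,p[2]+.019]
ths=np.r_[np.linspace(o.x+.06,0.25,26)]
P=np.array([tcp(a) for a in ths])
print('start',P[0].round(4),'clear',(P[0]+np.r_[ex*.03,0]).round(4))
D=np.diff(P.round(3),axis=0)*100
print(np.c_[ths[1:].round(2),P[1:].round(3),D.round(1)])
for a in (.2,.14,.1,.05,.01): print(a,tcp(a).round(4))
```

```text
theta 1.7848701464601444 9.011121817024733
start [0.6385 0.0225 0.2053] clear [0.6683 0.0197 0.2053]
[[ 1.78   0.63   0.023  0.208 -0.8    0.1    0.3  ]
 [ 1.72   0.621  0.024  0.21  -0.9    0.1    0.2  ]
 [ 1.65   0.612  0.025  0.212 -0.9    0.1    0.2  ]
 [ 1.59   0.603  0.026  0.213 -0.9    0.1    0.1  ]
 [ 1.53   0.594  0.027  0.213 -0.9    0.1    0.   ]
 [ 1.46   0.585  0.027  0.213 -0.9    0.     0.   ]
 [ 1.4    0.576  0.028  0.212 -0.9    0.1   -0.1  ]
 [ 1.33   0.567  0.029  0.211 -0.9    0.1   -0.1  ]
 [ 1.27   0.558  0.03   0.209 -0.9    0.1   -0.2  ]
 [ 1.21   0.55   0.031  0.207 -0.8    0.1   -0.2  ]
 [ 1.14   0.541  0.031  0.204 -0.9    0.    -0.3  ]
 [ 1.08   0.533  0.032  0.2   -0.8    0.1   -0.4  ]
 [ 1.02   0.525  0.033  0.196 -0.8    0.1   -0.4  ]
 [ 0.95   0.517  0.034  0.192 -0.8    0.1   -0.4  ]
 [ 0.89   0.509  0.034  0.187 -0.8    0.    -0.5  ]
 [ 0.82   0.502  0.035  0.181 -0.7    0.1   -0.6  ]
 [ 0.76   0.495  0.036  0.175 -0.7    0.1   -0.6  ]
 [ 0.7    0.489  0.036  0.169 -0.6    0.    -0.6  ]
 [ 0.63   0.483  0.037  0.162 -0.6    0.1   -0.7  ]
 [ 0.57   0.477  0.037  0.155 -0.6    0.    -0.7  ]
 [ 0.51   0.472  0.038  0.148 -0.5    0.1   -0.7  ]
 [ 0.44   0.468  0.038  0.14  -0.4    0.    -0.8  ]
 [ 0.38   0.463  0.039  0.132 -0.5    0.1   -0.8  ]
 [ 0.31   0.46   0.039  0.123 -0.3    0.    -0.9  ]
 [ 0.25   0.457  0.039  0.115 -0.3    0.    -0.8  ]]
0.2 [0.4548 0.0394 0.108 ]
0.14 [0.4528 0.0396 0.0997]
0.1 [0.4518 0.0397 0.0941]
0.05 [0.4508 0.0398 0.0871]
0.01 [0.4503 0.0398 0.0814]
```

>>> drive_tool([
  [0,0,1.3,0],
  [0,-1.0,0,0],
  [2.0,-0.5,0,0],
  [2.0,-0.5,0,0],
  [2.0,-0.5,0,0],
  [2.0,-0.5,0,0],
  [2.0,-0.5,0,0],
  [2.0,-0.5,0,0],
  [2.0,-0.5,0,0],
  [2.0,-0.5,0,0],
  [2.0,-0.5,0,0],
  [0,0,0,0],
  [0,0,0,0],
], hand=0)

```text
time_s: 7.72
position: [0.6772, 0.0116, 0.2751]
ee_rot: [-0.001, 0.046, 0.999, -0.0]
wrist_force: [-0.5, 0.2, -0.3]
opening: 0.002
grasp_force: 0.0
```

>>> drive_tool([
  [0,0.4,-1.5,0],
  [0,0.4,-2.5,0],
  [0,0.2,-2.5,0],
  [0,0,-0.5,0],
  [-1.3,0,0,0],
  [-1.3,0,0,0],
  [-0.8,0,0,0],
  [0,0,0,0],
])

```text
time_s: 8.38
position: [0.6417, 0.0224, 0.2079]
ee_rot: [-0.0, 0.046, 0.999, -0.0]
wrist_force: [0.4, -0.0, -0.0]
opening: -0.003
grasp_force: 0.0
```

Swing, first half.

>>> drive_tool([
  [-0.6,0,0,0],
  [-0.6,0.1,0,0],
  [-0.8,0.1,0.2,0],
  [-0.9,0.1,0.2,0],
  [-0.9,0.1,0.1,0],
  [-0.9,0.1,0,0],
  [-0.9,0.1,0,0],
  [-0.9,0,-0.1,0],
  [-0.9,0.1,-0.1,0],
])

```text
time_s: 9.13
position: [0.5683, 0.0295, 0.2103]
ee_rot: [0.0, 0.046, 0.999, -0.0]
wrist_force: [1.0, -1.4, -0.2]
opening: 0.003
grasp_force: 0.3
```

>>> drive_tool([
  [-0.9,0.1,-0.2,0],
  [-0.8,0.1,-0.2,0],
  [-0.9,0,-0.3,0],
  [-0.8,0.1,-0.4,0],
  [-0.8,0.1,-0.4,0],
  [-0.8,0,-0.4,0],
  [-0.8,0.1,-0.5,0],
  [-0.7,0,-0.6,0],
  [0,0,0,0],
])

```text
time_s: 9.88
position: [0.5021, 0.0346, 0.179]
ee_rot: [-0.001, 0.046, 0.999, -0.0]
wrist_force: [-0.5, 0.5, 0.3]
opening: 0.003
grasp_force: 0.2
```

Run:
```python
from h import *
s=robot.read_state(); print(s['time_s'],s['position'].round(4),s['wrist_force'].round(2))
g=save('scene','s4')
cv2.imwrite('pics/s4b.png',cv2.resize(g['color'][80:290,150:400,::-1],(714,600),interpolation=cv2.INTER_CUBIC))
```

```text
9.8833 [0.5021 0.0346 0.179 ] [-0.49  0.46  0.27]
```

View pics/s4b.png

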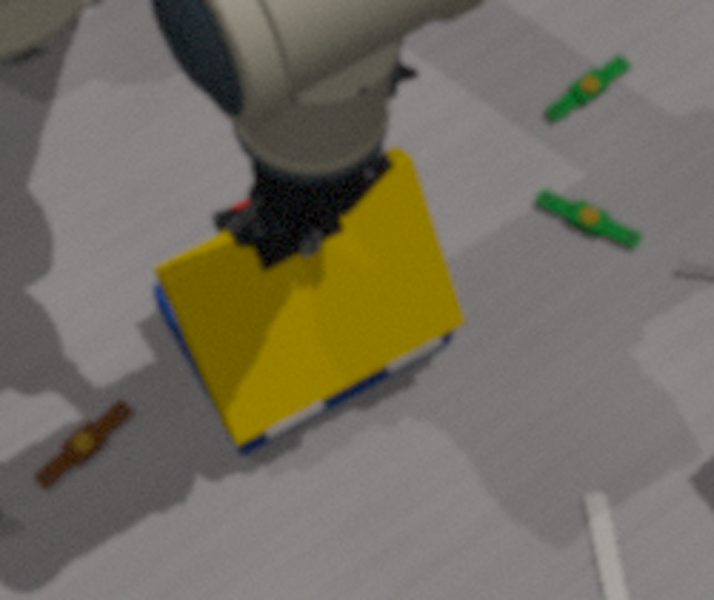

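The lid is following under the finger at about (310,250), roughly 45° open.

>>> drive_tool([
  [-0.7,0.1,-0.6,0],
  [-0.6,0,-0.6,0],
  [-0.6,0.1,-0.7,0],
  [-0.6,0,-0.7,0],
  [-0.5,0.1,-0.7,0],
  [-0.4,0,-0.8,0],
  [-0.5,0.1,-0.8,0],
  [0,0,0,0],
])

```text
time_s: 10.6
position: [0.4634, 0.0387, 0.1298]
ee_rot: [-0.001, 0.046, 0.999, 0.0]
wrist_force: [-0.3, 0.3, 0.1]
opening: 0.002
grasp_force: 0.3
```

>>> drive_tool([
  [-0.3,0,-0.6,0],
  [-0.3,0,-0.5,0],
  [-0.1,0,-0.3,0],
  [-0.1,0,-0.2,0],
  [0,0,0,0],
])

```text
time_s: 11.02
position: [0.457, 0.0385, 0.115]
ee_rot: [-0.0, 0.046, 0.999, -0.0]
wrist_force: [0.3, 0.6, 0.3]
opening: 0.004
grasp_force: 0.4
```

>>> drive_tool([
  [0,0,-0.15,0],
  [0,0,-0.15,0],
  [0,0,0,0],
])

```text
time_s: 11.27
position: [0.4572, 0.0385, 0.1121]
ee_rot: [-0.0, 0.046, 0.999, -0.0]
wrist_force: [-0.5, 0.0, 2.0]
opening: -0.004
grasp_force: 0.4
```

>>> drive_tool([
  [0,0,-0.15,0],
  [0,0,-0.15,0],
  [0,0,0,0],
])

```text
time_s: 11.52
position: [0.4572, 0.0385, 0.1091]
ee_rot: [-0.0, 0.046, 0.999, -0.0]
wrist_force: [-0.2, 0.5, 0.3]
opening: -0.001
grasp_force: 0.4
```

>>> drive_tool([
  [-0.1,0,-0.1,0],
  [-0.1,0,-0.1,0],
  [0,0,0,0],
])

```text
time_s: 11.77
position: [0.4551, 0.0385, 0.1072]
ee_rot: [-0.0, 0.046, 0.999, 0.0]
wrist_force: [0.4, 0.4, 0.7]
opening: -0.002
grasp_force: 0.4
```

>>> drive_tool([
  [0,0,-0.1,0],
  [0,0,-0.1,0],
  [0,0,0,0],
])

```text
time_s: 12.02
position: [0.455, 0.0385, 0.1051]
ee_rot: [-0.0, 0.046, 0.999, -0.0]
wrist_force: [-0.4, 0.6, 1.2]
opening: -0.002
grasp_force: 0.4
```

>>> drive_tool([
  [0,0,-0.1,0],
  [0,0,-0.1,0],
  [0,0,0,0],
])

```text
time_s: 12.27
position: [0.4551, 0.0385, 0.1031]
ee_rot: [-0.0, 0.046, 0.999, 0.0]
wrist_force: [-0.7, 0.8, 1.7]
opening: -0.001
grasp_force: 0.5
```

>>> drive_tool([
  [0,0,-0.1,0],
  [0,0,-0.1,0],
  [0,0,0,0],
])

```text
time_s: 12.52
position: [0.4552, 0.0385, 0.1011]
ee_rot: [-0.0, 0.046, 0.999, 0.0]
wrist_force: [0.5, -0.2, 1.6]
opening: -0.002
grasp_force: 0.5
```

>>> drive_tool([
  [0,0,-0.1,0],
  [0,0,-0.1,0],
  [0,0,0,0],
])

```text
time_s: 12.77
position: [0.4552, 0.0385, 0.0992]
ee_rot: [-0.0, 0.046, 0.999, -0.0]
wrist_force: [-1.0, -0.1, 2.4]
opening: -0.003
grasp_force: 1.2
```

>>> drive_tool([
  [0,0,-0.1,0],
  [0,0,-0.1,0],
  [0,0,0,0],
])

```text
time_s: 13.02
position: [0.4549, 0.0385, 0.0972]
ee_rot: [-0.0, 0.046, 0.999, 0.0]
wrist_force: [-3.9, -0.5, 6.0]
opening: 0.002
grasp_force: 3.3
```

>>> drive_tool([
  [0,0,-0.1,0],
  [0,0,-0.1,0],
  [0,0,0,0],
])

```text
time_s: 13.27
position: [0.4546, 0.0386, 0.0953]
ee_rot: [-0.001, 0.046, 0.999, 0.0]
wrist_force: [-3.9, 1.0, 8.3]
opening: -0.0
grasp_force: 4.0
```

>>> drive_tool([
  [0,0,-0.1,0],
  [0,0,-0.1,0],
  [0,0,0,0],
])

```text
time_s: 13.52
position: [0.4543, 0.0386, 0.0932]
ee_rot: [-0.001, 0.046, 0.999, 0.0]
wrist_force: [-4.7, 0.4, 7.8]
opening: -0.0
grasp_force: 3.4
```

>>> drive_tool([
  [0,0,-0.1,0],
  [0,0,-0.05,0],
  [0,0,0,0],
])

```text
time_s: 13.77
position: [0.4546, 0.0386, 0.0917]
ee_rot: [-0.001, 0.046, 0.999, -0.0]
wrist_force: [-3.1, -0.2, 4.8]
opening: -0.001
grasp_force: 2.4
```

>>> drive_tool([
  [0,0,-0.05,0],
  [0,0,0,0],
])

```text
time_s: 13.93
position: [0.4547, 0.0386, 0.0912]
ee_rot: [-0.001, 0.046, 0.999, -0.0]
wrist_force: [-3.4, 0.2, 5.7]
opening: -0.002
grasp_force: 2.5
```

>>> drive_tool([
  [0,0,-0.05,0],
  [0,0,0,0],
])

```text
time_s: 14.1
position: [0.4548, 0.0385, 0.0907]
ee_rot: [-0.0, 0.046, 0.999, -0.0]
wrist_force: [-2.0, -0.6, 4.0]
opening: 0.001
grasp_force: 1.8
```

>>> drive_tool([
  [0,0,-0.05,0],
  [0,0,0,0],
])

```text
time_s: 14.27
position: [0.4551, 0.0385, 0.0902]
ee_rot: [-0.0, 0.046, 0.999, -0.0]
wrist_force: [-2.3, 0.5, 2.4]
opening: 0.0
grasp_force: 1.1
```

>>> drive_tool([
  [0,0,-0.05,0],
  [0,0,0,0],
])

```text
time_s: 14.43
position: [0.4554, 0.0385, 0.0897]
ee_rot: [0.0, 0.046, 0.999, -0.0]
wrist_force: [0.2, 0.0, 0.1]
opening: 0.0
grasp_force: 0.0
```

>>> drive_tool([
  [0,0,-0.05,0],
  [0,0,0,0],
])

```text
time_s: 14.6
position: [0.4555, 0.0385, 0.0892]
ee_rot: [0.0, 0.046, 0.999, -0.0]
wrist_force: [-0.4, -0.4, -0.7]
opening: 0.003
grasp_force: 0.0
```

The force rose to about 8 N, then fell to 0, which suggests a click. I'll back off and look.

>>> drive_tool([
  [0,0,0.5,0],
  [0,0,1.5,0],
  [0,0,2.5,0],
  [-0.3,0,3.0,0],
  [-0.5,0.5,3.0,0],
  [-0.5,0.5,3.0,0],
  [0,0,3.0,0],
  [0,0,3.0,0],
  [0,0,0,0],
  [0,0,0,0],
])

```text
time_s: 15.43
position: [0.4429, 0.0485, 0.2861]
ee_rot: [0.002, 0.046, 0.999, 0.0]
wrist_force: [-1.0, 0.7, -1.4]
opening: -0.001
grasp_force: 0.0
```

Run:
```python
from h import *
s=robot.read_state(); print(s['time_s'],s['position'].round(4),s['wrist_force'].round(2))
f=save('wrist','w5'); g=save('scene','s5')
a=cv2.resize(f['color'][:,:,::-1],(480,360)); b=cv2.resize(g['color'][130:260,180:350,::-1],(471,360),interpolation=cv2.INTER_CUBIC)
cv2.imwrite('pics/w5b.png',cv2.resize(np.hstack([a,b]),None,fx=.84,fy=.84))
```

```text
15.4333 [0.4429 0.0485 0.2861] [-1.03  0.7  -1.41]
```

View pics/w5b.png

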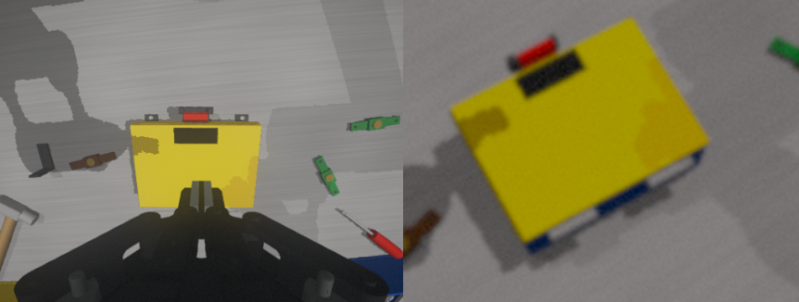

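The lid stays shut under the red catch at (195,117). To check the catch is home, I'll go back to the earlier view pose and compare the red edges.

>>> drive_tool([
  [0.9,0.3,-2.0,0],
  [0.9,0.3,-2.0,0],
  [0.9,0.3,-2.0,0],
  [0.9,0.3,-2.0,0],
  [0.9,0.3,-2.0,0],
  [0.9,0.4,-2.0,0],
  [0,0,-1.5,0],
  [0,0,-0.8,0],
  [0,0,0,0],
  [0,0,0,0],
])

```text
time_s: 16.37
position: [0.4956, 0.0674, 0.141]
ee_rot: [-0.001, 0.046, 0.999, -0.0]
wrist_force: [-0.2, 0.1, 1.3]
opening: 0.004
grasp_force: 0.0
```

Run:
```python
from h import *
s=robot.read_state(); print(s['time_s'],s['position'].round(4))
f=save('wrist','w6'); o=load('w2'); print(np.array(f['T'])[:3,3]-np.array(o['T'])[:3,3])
for x in(o,f):
  c=x['color'].astype(int); m=(c[:,:,0]>150)&(c[:,:,1]<90)&(c[:,:,2]<90); v,u=np.where(m); print(u.min(),u.max(),v.min(),v.max(),m.sum())
cr=[cv2.resize(x['color'][60:150,140:300,::-1],(800,290)[:1]+(290,),interpolation=cv2.INTER_CUBIC) for x in(o,f)]
cv2.imwrite('pics/w6b.png',np.vstack(cr))
```

```text
16.3667 [0.4956 0.0674 0.141 ]
[-0.00148796  0.00065014 -0.00214281]
179 237 91 109 865
178 235 94 108 857
```

View pics/w6b.png

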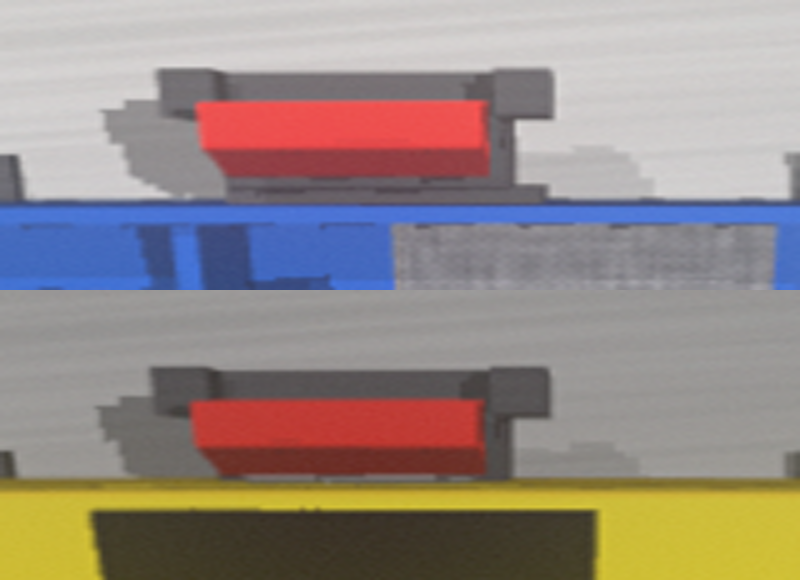

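The red edge's offset from the block is the same as before (31 vs 32 px), so the catch is home. The lid has stayed shut untouched for about 2 s.

```bash
python3 -c "
from cell import robot
print(robot.hand_in())"
```

```text
the job is handed in; nothing more can be done
None
```

I laid the knee joint flat in the wide compartment, swung the lid shut and pressed it past the catch; the cameras show it staying shut with the catch home, readings stayed under about 10 N, and I handed it in at about 16 s (no verdict came back).

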